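# Load the corner keys into the polisher

## Robot

A 7-joint arm with a two-finger parallel gripper is mounted at the origin on the work surface. World frame = base frame: x ahead of the robot, y to its left, z up, the work surface at z = 0. Lengths are in m, angles in rad, forces in N, time in s.
With the tool pointing down it reaches from about 0.425 to 0.925 m from the base axis. Payload 6.8 kg.
Tool frame: the origin (TCP) lies between the finger pads; the fingertips stand r.tips_ahead ahead of it and the grasp point (between the pads) lies 5 mm behind it (r.tips_ahead is the distance from the TCP to the fingertips, in m); z points along the fingers, y is the line along which they close (so a half turn about z gives the same grasp; the last joint's range is limited). The gripper opens to 85 mm and grips with 20 to 120 N. Pads are 22 mm wide; open, the fingers measure 114 mm over their backs; the gripper's body (76 mm by 85 mm) begins 54 mm behind the grasp point. The pads swing forward as they close: fully open they stand 13 mm farther back than shut.
Start: joints at [-1.391, 0.477, 0.022, 1.555, -0.011, 1.109, -0.083], TCP at [0.192, 0.647, 0.245] pointing down, gripper open.
Joint ranges: [-2.96, 2.96], [-0.34, 2.1], [-1.41, 1.46], [0.24, 2.44], [-1.37, 4.51], [0.17, 1.92], [-2.96, 2.96]. Speed limits (rad/s): [2.39, 2.39, 3.14, 3.14, 3.14, 3.14, 3.14].

## Interface

Orientations are given as a rotation vector (axis times angle).
In Python, from bench import r gives the robot as it stands.
- The arm moves only by the tool move_arm, never from a script. Its argument "rows" is one flat list of numbers, 4 for each row, row after row: the shift along the tool's x, y, z in cm, then the turn about the tool's z in degrees. In form: [tx, ty, tz, twist, tx, ty, tz, twist, ...]. A call has 1 to 10 rows; each row is the pose to reach, as a shift and turn from the pose commanded when the call began, along the tool's axes at that moment; what a row does not reach only later rows make up. A row lasts 1/8 s, in which the tool goes at most 62.5 mm and 10.7 degrees, less where a joint would pass 70% of its speed; a pose out of reach is approached as far as the arm can. A call with a gripper value outside its range is refused whole. "fingers" is the opening, from 0 (shut) to 1 (fully open), set as the call begins (left out, the last holds). The fingers move at their own pace and stop on an object; "newtons" is the grip in N (left out, the last holds). Time passes only in rows, so rows that repeat a pose let the fingers close. It gives the time, the measured TCP pose, the force, the opening and the grip force at its end, in the units of the state.
- r.get_obs(): the state, without advancing time (a new reading comes with each control period).
- r.grab_frame(name): name is "scene" or "top" or "wrist"; returns the picture (400x640x3 uint8, blue, green, red); there is no depth.
- r.camera_params(name): a dict with "fx", "fy", "cx", "cy" (pixels), "world_from_camera" (4x4, takes a point from camera to world coordinates). Camera axes: x right, y down, z forward; pixel columns grow to the right and rows downward; lengths in m; the calibration is good to about 2 mm. A picture is of the moment at which its call begins: read the wrist's pose just before it. camera_params takes no time and is no camera call; for the wrist camera it gives the pose at the moment of the call.
- r.hand_in(): hands the job in; it is judged then, once.
The state is a dict: "clock": time; "joints": joint angles; "qvel": joint speeds; "tau": joint torques, N m; "tcp_pos": TCP position; "orientation": TCP orientation; "contact_force": force on the tool from outside, world axes, zero at the start; "moment": the same for the moment, N m; "grip_width": finger opening in m; "gripper_force": force on a finger pad.
Only numpy, scipy, OpenCV 4.12 (cv2) and the standard library are available. Lean on these libraries where they do the work, as an engineer would, in place of code of your own. Each camera call takes 0.05 s, during which the arm holds its last target. There are 200 camera calls.

## Task

Pull the scoop tray of steel corner keys fully out of the rack and let go of it on the bench with all four keys still in it. Then take it by the tail grip, lift it and tip all four keys over its mouth into the polisher's bowl, set the empty tray flat on the bench clear of the rack, and switch the polisher fully on, which must stay off until the keys are in the bowl. Leave everything else where it is.

Things in the scene. Friction and masses are not known exactly. Their poses are not given: they have to be found in the camera images.
- tray: Scoop tray of plain aluminium sheet: floor 150 x 90 x 4 mm, side walls and tail wall 24 mm high (4 mm thick), the mouth end quite open with no lip. 0.2 kg. Origin: centre of the underside; x runs from the mouth (-x end) to the tail (+x end), z up. At the start its tail half is inside the rack.
- tray_bridge (a point): Middle of the bridge bar that spans the tray near its mouth: steel bar 10 mm (along tray x) by 90 mm (tray y) by 14 mm high, its top 60 mm and its underside 46 mm above the tray's underside, carried on the side walls. 60 mm from the tray's centre towards the mouth. The keys pass beneath it.
- tray_tail (a point): Grip point of the tail grip: an upright black plastic block 14 mm thick (along tray x), 50 mm wide (tray y), from 2 to 54 mm above the tray's underside, just outside the tail wall. The point is at its middle, 40 mm above the tray's underside, 82 mm from the tray's centre.
- tray_mouth (a point): Middle of the mouth edge, on top of the tray floor (4 mm up), 75 mm from the tray's centre on the -x side.
- rack_mouth (a point): Low wooden pigeonhole rack, fixed to the bench, 140 mm deep, 270 mm wide, 97 mm high; tins and a carton 35 to 50 mm tall stand on the rear half of its roof. The tray is in its middle bay (126 mm wide, 85 mm high). The point is on the bench in the middle of the rack's open face; x points into the rack.
- polisher: Grey vibratory polisher, fixed to the bench: a round foot of radius 85 mm carries an open bowl; a foot 30 mm high to its -y side carries the switch. Origin on the bench below the bowl's centre; the axes are those of the polisher.
- bowl_rim (a point): Centre of the bowl's mouth, 130 mm above the bench; rim outer radius 95 mm, wall 4 mm.
- bowl_floor (a point): Centre of the bowl's inner floor, 62 mm above the bench; inner radius about 71 mm at the floor widening to 91 mm from 18 mm above it.
- switch (a joint): Toggle lever of the polisher. 0 = off (lever leans 0.5 rad to the polisher's -x), 1.0 rad = on (leans 0.5 rad to +x). Stays where it is left; needs about 1 to 2 N at the tip. The start is between 0 and 0.15.
- switch_tip (a point): Centre of the 26 mm ball on the toggle lever, 60 mm from the hinge; the hinge lies 52 mm above the bench at polisher x = -30 mm, y = -130 mm, and its line runs along the polisher's y. Black switch block 70 x 50 mm, top 55 mm above the bench.
- key0: One of four alike L-shaped steel corner keys, both legs 26 mm long and 12 mm wide, 12 mm thick, 30 g; lies loose in the tray at the start. Origin at the centre of its 26 x 26 mm outline, on the underside.
- key1: One of four alike L-shaped steel corner keys, both legs 26 mm long and 12 mm wide, 12 mm thick, 30 g; lies loose in the tray at the start. Origin at the centre of its 26 x 26 mm outline, on the underside.
- key2: One of four alike L-shaped steel corner keys, both legs 26 mm long and 12 mm wide, 12 mm thick, 30 g; lies loose in the tray at the start. Origin at the centre of its 26 x 26 mm outline, on the underside.
- key3: One of four alike L-shaped steel corner keys, both legs 26 mm long and 12 mm wide, 12 mm thick, 30 g; lies loose in the tray at the start. Origin at the centre of its 26 x 26 mm outline, on the underside.
- tape: Cardboard tape core, 76 mm across, 24 mm high. Bystander: leave where it is. Origin at its underside.
- glue: White glue bottle, 44 mm across, 110 mm tall. Bystander: leave where it is. Origin at its underside.
- screwdriver: Screwdriver lying on the bench. Bystander: leave where it is. Origin at its underside, along its length.
- pot: White ceramic cup, 70 mm across, 85 mm tall. Bystander: leave where it is. Origin at its underside.
- chevron: L-shaped dark wood moulding sample, 90 mm legs, 22 mm thick. Bystander: leave where it is. Origin at its underside.
- tub: Clear plastic tub 90 x 110 x 60 mm, empty; not for the keys. Bystander: leave where it is. Origin at its underside.
Mind the look-alikes: they are no part of the job. Leave any red look-alike of the tray alone.

How it is judged:
By the outcome, as a careful person would: the job done as asked, in the order asked, and still so for the second after the job is handed in, with the robot touching nothing.
It also fails if it takes over 64 s, if anything falls off the work surface, if the arm or the gripper's body presses on something with over 40 N, if the wrist force passes 120 N, or if a joint passes its speed limit or range.

## Working session

There is one attempt and no reset: what is moved stays moved. The work goes in short steps, Python scripts to look and compute and a tool call to move; the robot and the scene stay as the last step left them, time stands still between calls to the robot, and variables do not carry over. Pictures are saved under pics/ and viewed, at most 11 in all, crops included, and the job is handed in when it is done.

Besides the shell and the picture viewer there is one more tool, called after "Emit:" as name(argument=value, ...), one argument or row to a line, values as JSON. move_arm: Moves the arm, as the interface text tells. Its arguments: {"type":"object","properties":{"rows":{"type":"array"},"fingers":{"type":"number"},"newtons":{"type":"number"}},"required":["rows"]}

```bash
ls; mkdir -p pics; python3 - <<'E'
from bench import r
import cv2,numpy as np
np.set_printoptions(precision=4,suppress=True)
for n in("scene","top"):
    cv2.imwrite(f"pics/{n}0.png",r.grab_frame(n)); p=r.camera_params(n); print(n,p)
o=r.get_obs();print(o, r.tips_ahead); print(r.camera_params("wrist"))
E
```

```text
pics
scene {'fx': 411.6090159863078, 'fy': 411.6090159863078, 'cx': 315.6081173496937, 'cy': 201.098837728791, 'world_from_camera': array([[-0.6931,  0.5265, -0.4924,  0.9838],
       [ 0.7207,  0.4921, -0.4883,  0.5313],
       [-0.0147, -0.6933, -0.7205,  0.8161],
       [ 0.    ,  0.    ,  0.    ,  1.    ]])}
top {'fx': 374.6164588574848, 'fy': 374.6164588574848, 'cx': 318.9014246791011, 'cy': 199.45100048156505, 'world_from_camera': array([[-0.1176, -0.9728,  0.1998,  0.3066],
       [-0.9931,  0.1145, -0.027 ,  0.0491],
       [ 0.0034, -0.2015, -0.9795,  1.0533],
       [ 0.    ,  0.    ,  0.    ,  1.    ]])}
{'clock': 0.1, 'joints': array([-1.3911,  0.4777,  0.0224,  1.5564, -0.0115,  1.1093, -0.0831]), 'qvel': array([-0.001 , -0.0011, -0.0004, -0.0029, -0.0004, -0.0011,  0.0001]), 'tau': array([  0.0049, -59.7757,   1.614 , -28.1953,   0.0128,   0.0049,
        -0.    ]), 'tcp_pos': array([0.1915, 0.6467, 0.2444]), 'orientation': array([-0.4505, -3.109 ,  0.0026]), 'contact_force': array([0.3658, 0.2889, 0.2733]), 'moment': array([-0.0112,  0.093 , -0.0287]), 'gripper_force': 0.0, 'grip_width': 0.08538217434900626} 0.014
{'fx': 352.0215033826813, 'fy': 352.0215033826813, 'cx': 313.6832033627022, 'cy': 196.2462722781453, 'world_from_camera': array([[ 0.2835,  0.924 ,  0.2565,  0.1257],
       [ 0.959 , -0.2725, -0.0782,  0.6666],
       [-0.0024,  0.2682, -0.9634,  0.3726],
       [ 0.    ,  0.    ,  0.    ,  1.    ]])}
```

View pics/scene0.png

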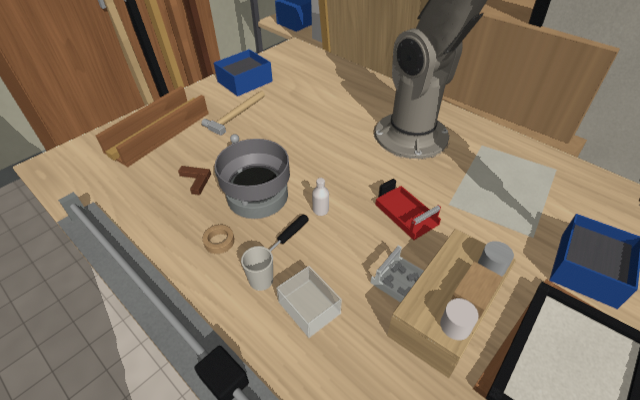

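View pics/top0.png

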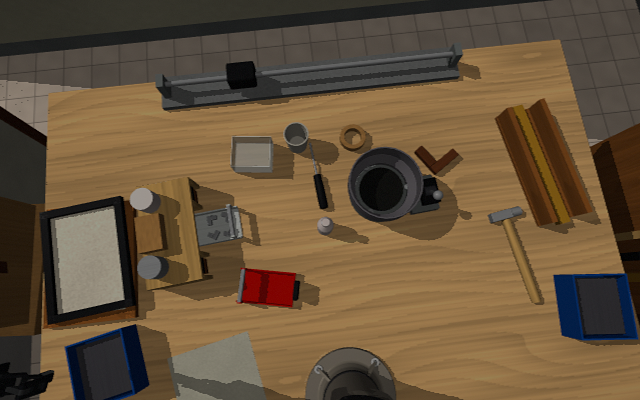

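The scene picture shows the aluminium tray at (398,273), half inside the rack, and the red look-alike at (408,210). The polisher bowl is at (252,175) and the switch ball at about (234,138). In the top picture the tray is at (220,225), the red one at (270,288), the bowl at (385,190), the switch ball at (437,195) and the glue at (325,226).

Candidates for the tray are the grey one at top (220,225), the red one at top (270,288) and the clear tub at top (252,154). I choose the grey one in the rack with the bridge bar and four keys, and check it in a close crop.

```bash
python3 - <<'E'
import cv2,numpy as np
s=cv2.imread("pics/scene0.png");t=cv2.imread("pics/top0.png")
def c(im,x,y,k):
    w,h=400//k,300//k
    a=cv2.resize(im[y:y+h,x:x+w],(w*k,h*k),interpolation=cv2.INTER_CUBIC);o=np.zeros((300,400,3),np.uint8);o[:h*k,:w*k]=a
    for i in range(0,w,10): cv2.line(o,(i*k,0),(i*k,6 if i%20 else 12),(0,255,255),1)
    for j in range(0,h,10): cv2.line(o,(0,j*k),(6 if j%20 else 12,j*k),(0,255,255),1)
    return o
cv2.imwrite("pics/c1.png",np.vstack([np.hstack([c(s,365,240,5),c(t,180,195,5)]),np.hstack([c(s,200,125,4),c(t,345,140,4)])]))
E
```

```text
(no output)
```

View pics/c1.png

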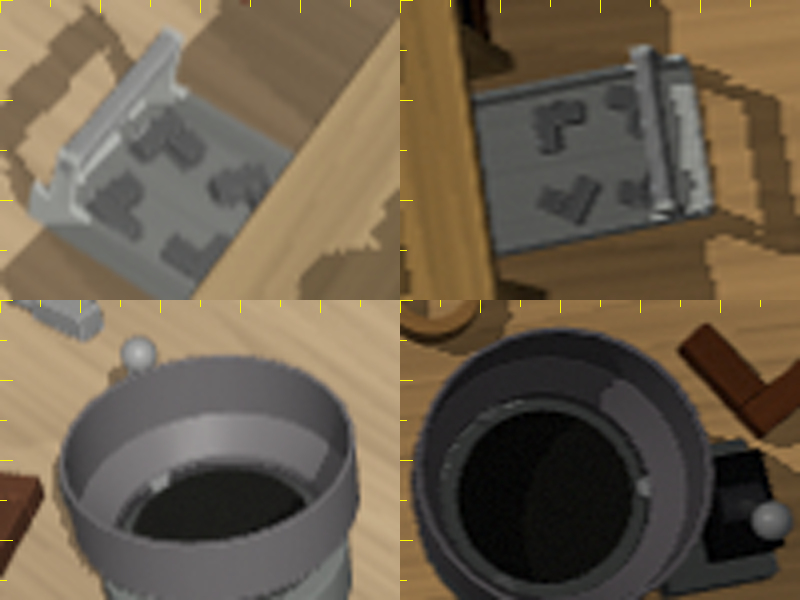

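The crop shows the grey tray with its bridge bar and four dark keys. The bridge ends are at top (232.2,237.6) and (228.8,205), and at scene (399.4,247) and (378.6,271). The switch ball is at top (438,194.8) and scene (234.8,138.5). The rim spans top columns 349 to 423.

```bash
cat > h.py <<'E'
from bench import r
import cv2,numpy as np
from scipy.spatial.transform import Rotation as R
np.set_printoptions(precision=4,suppress=True)
def P(p):
    w=np.linalg.inv(p["world_from_camera"]);K=np.array([[p["fx"],0,p["cx"]],[0,p["fy"],p["cy"]],[0,0,1]]);return K@w[:3]
def tri(a,pa,b,pb):
    X=cv2.triangulatePoints(P(a),P(b),np.float64(pa),np.float64(pb)).ravel();return X[:3]/X[3]
def proj(p,X):
    q=P(p)@np.append(X,1);return q[:2]/q[2]
def onz(p,px,z):
    W=p["world_from_camera"];d=W[:3,:3]@[(px[0]-p["cx"])/p["fx"],(px[1]-p["cy"])/p["fy"],1];return W[:3,3]+d*(z-W[2,3])/d[2]
def to_tool(target,o=None):
    "shift in cm along tool axes from the present pose to a world point"
    o=o or r.get_obs();return R.from_rotvec(o["orientation"]).as_matrix().T@(np.array(target)-o["tcp_pos"])*100
E
python3 - <<'E'
from h import *
T=r.camera_params("top");S=r.camera_params("scene")
a=tri(T,(232.2,237.6),S,(399.4,247));b=tri(T,(228.8,205),S,(378.6,271))
print("bridge",a,b,np.linalg.norm(a-b),(a+b)/2)
d=(a-b)/np.linalg.norm(a-b);print("dir",d)
ball=tri(T,(438,194.8),S,(234.8,138.5));print("ball",ball)
c=onz(T,(386,184.3),.13);print("bowl",c)
for n,p in(("T",T),("S",S)):
    q=np.array([proj(p,[c[0]+.095*np.cos(t),c[1]+.095*np.sin(t),.13]) for t in np.linspace(0,6.28,60)]);print(n,q.min(0),q.max(0))
print("roof",onz(T,(192,195),.097),onz(T,(199,255),.097))
print("glue,tub,red,pot",onz(T,(325,226),.1),onz(T,(233,137),.06),onz(T,(240,300),.03),onz(T,(298,305),.03),onz(T,(298,275),.03),onz(T,(296,130),.08),onz(T,(321,207),.02))
print(R.from_rotvec(r.get_obs()["orientation"]).as_matrix())
E
```

```text
bridge [0.4358 0.2607 0.0549] [0.5234 0.2654 0.0563] 0.08771491866892323 [0.4796 0.2631 0.0556]
dir [-0.9984 -0.0535 -0.0158]
ball [ 0.4768 -0.2859  0.1054]
bowl [ 0.514  -0.1501  0.13  ]
T [348.6415 148.6741] [423.4133 221.354 ]
S [217.8218 136.9048] [292.093  185.1362]
roof [0.5521 0.3503 0.097 ] [0.3948 0.3405 0.097 ]
glue,tub,red,pot [0.4303 0.0155 0.1   ] [0.7147 0.2397 0.06  ] [0.2704 0.2598 0.03  ] [0.2397 0.109  0.03  ] [0.3168 0.1008 0.03  ] [0.7066 0.0621 0.08  ] [0.4952 0.0174 0.02  ]
[[-0.9589  0.2839 -0.0004]
 [ 0.2839  0.9589 -0.0016]
 [-0.0001 -0.0017 -1.    ]]
```

Emit:
move_arm(
  rows=[-4, -3, 0, -4, -8, -6, 0, -8, -12, -9, 0, -12, -16.5, -12.5, 0, -16, -21, -16, 0, -20, -25.5, -19.5, 1, -20, -30, -23, 3, -20, -34.5, -26, 6, -20, -38.6, -28.6, 9.5, -20, -38.6, -28.6, 9.5, -20],
  fingers=0.5,
)

```text
clock: 1.35
tcp_pos: [0.4813, 0.2579, 0.1475]
orientation: [0.084, -3.137, 0.008]
contact_force: [0.9, -0.6, -0.0]
grip_width: 0.0428
gripper_force: 0.0
```

```bash
python3 - <<'E'
from h import *
W=r.camera_params("wrist");im=r.grab_frame("wrist")
import pickle;pickle.dump(W,open("w1.pkl","wb"));cv2.imwrite("pics/w1.png",im)
o=r.get_obs();print(o["clock"],o["tcp_pos"],o["orientation"],o["grip_width"])
print(proj(W,[.4796,.2631,.06]))
E
```

```text
1.4 [0.4806 0.2611 0.1488] [ 0.0898 -3.1377  0.0037] 0.04275383290867901
[322.153  207.4776]
```

View pics/w1.png

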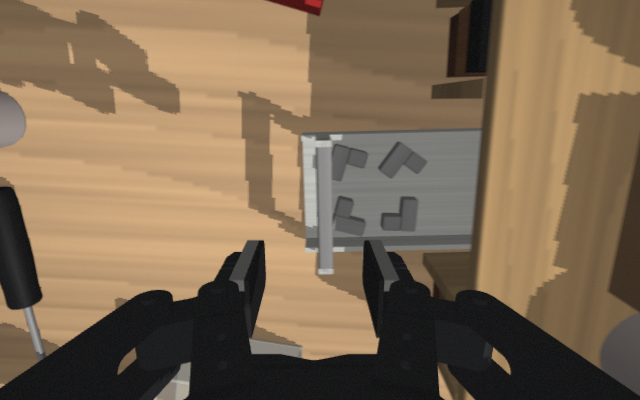

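The wrist view shows the bridge as a vertical bar at (325,206), 2–3 px from where I predicted it. The keys are behind it, and the orientation is aligned.

Emit:
move_arm(
  rows=[0, 0.2, 3, 0, 0, 0.2, 6, 0, 0, 0.2, 8, 0, 0, 0.2, 9.7, 0, 0, 0.2, 9.7, 0],
)

```text
clock: 2.02
tcp_pos: [0.4794, 0.2661, 0.0526]
orientation: [0.098, -3.138, 0.001]
contact_force: [-0.0, -0.0, 0.4]
grip_width: 0.0425
gripper_force: 0.0
```

Emit:
move_arm(
  rows=[0, 0, 0, 0, 0, 0, 0, 0, 0, 0, 0, 0, 0, 0, 0, 0],
  fingers=0,
  newtons=40,
)

```text
clock: 2.52
tcp_pos: [0.481, 0.2658, 0.0543]
orientation: [-0.096, 3.139, 0.002]
contact_force: [-1.4, -0.7, 6.0]
grip_width: 0.0091
gripper_force: 40.4
```

Emit:
move_arm(
  rows=[0, -0.5, -0.1, 0, 0, -1.5, -0.1, 0, 0, -3, -0.1, 0, 0, -4.5, -0.1, 0, 0, -6, -0.1, 0, 0, -7.5, -0.1, 0, 0, -9, -0.1, 0, 0, -10.5, -0.1, 0, 0, -12, -0.1, 0, 0, -13, -0.1, 0],
)

```text
clock: 3.78
tcp_pos: [0.4885, 0.1345, 0.0543]
orientation: [-0.095, 3.14, -0.0]
contact_force: [-0.7, 2.0, -0.4]
grip_width: 0.009
gripper_force: 39.5
```

Emit:
move_arm(
  rows=[0, -0.7, 0, 0, 0, -1.2, 0, 0, 0, -1.5, 0, 0, 0, -1.5, 0, 0],
)

```text
clock: 4.28
tcp_pos: [0.4893, 0.1204, 0.0543]
orientation: [-0.096, 3.14, -0.001]
contact_force: [-0.4, -0.1, 1.5]
grip_width: 0.0091
gripper_force: 39.7
```

Emit:
move_arm(
  rows=[0, 0, 0.1, 0, 0, 0, 0.1, 0, 0, 0, 0.1, 0],
  fingers=0.5,
)

```text
clock: 4.65
tcp_pos: [0.4891, 0.1207, 0.0532]
orientation: [0.096, -3.14, 0.0]
contact_force: [0.5, 0.5, -0.1]
grip_width: 0.0428
gripper_force: 0.0
```

Emit:
move_arm(
  rows=[0, 0, -3, 0, 0, 0, -7, 0, 0, 2, -12, 0, 0, 6, -14, 0, 0, 10, -14, 0, 0, 14, -14, 0, 0, 14.2, -14, 0],
  fingers=1,
)

```text
clock: 5.52
tcp_pos: [0.4796, 0.2662, 0.1933]
orientation: [0.105, -3.14, -0.002]
contact_force: [-0.7, 0.0, 0.3]
grip_width: 0.0855
gripper_force: 0.0
```

```bash
python3 - <<'E'
from h import *
W=r.camera_params("wrist");im=r.grab_frame("wrist");t=r.grab_frame("top");s=r.grab_frame("scene");S=r.camera_params("scene");T=r.camera_params("top")
o=r.get_obs();print(o["clock"],o["tcp_pos"],o["orientation"],o["joints"])
B=np.array([.489,.1205,0]);ax=np.array([-.058,.998,0]);tail=B+.142*ax
for h in(.054,.04):
  print(tail,proj(W,tail+[0,0,h]),proj(S,tail+[0,0,h]),proj(T,tail+[0,0,h]))
cv2.imwrite("pics/t2.png",t);cv2.imwrite("pics/s2.png",s);cv2.imwrite("pics/w2.png",im)
a=np.zeros((600,800,3),np.uint8)
a[:400,:640]=im
a[400:600,:400]=cv2.resize(s[210:310,290:490],None,fx=2,fy=2)
a[400:600,400:800]=cv2.resize(t[175:275,160:360],None,fx=2,fy=2)
cv2.imwrite("pics/c2.png",a)
E
```

```text
5.675 [0.4806 0.2614 0.193 ] [ 0.0951 -3.1397  0.0015] [-0.6631  0.3262  0.0618  1.9193 -0.0246  0.8978  1.0422]
[0.4808 0.2622 0.    ] [307.903  190.2557] [389.1819 259.246 ] [231.3833 220.411 ]
[0.4808 0.2622 0.    ] [308.1523 185.9807] [388.4816 262.8788] [232.5408 221.1644]
```

View pics/c2.png

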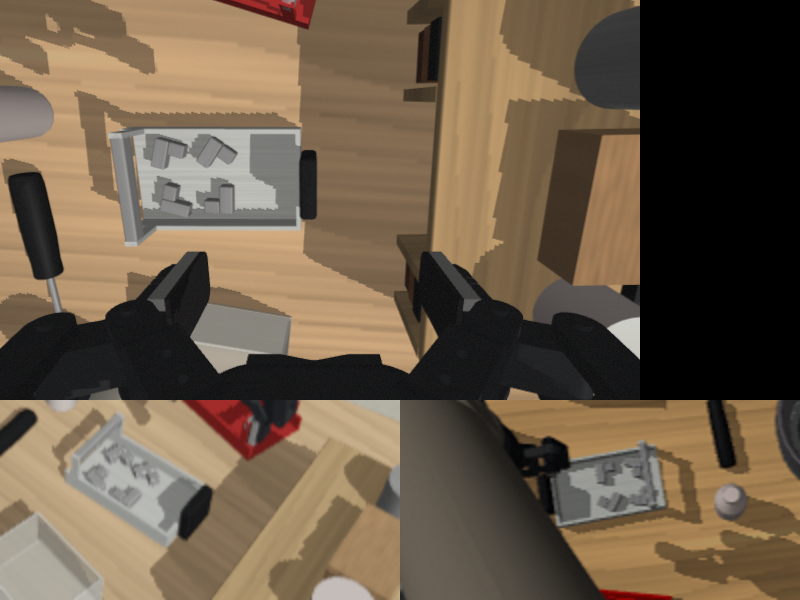

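The wrist crop shows the tray fully out with all four keys in it. The tail grip is at (309,186), about 3 px from the prediction, and there is free floor between the tray and the rack.

Emit:
move_arm(
  rows=[0.1, 0, 0, 10, 0.2, 0.1, 1, 20, 0.25, 0.2, 2, 30, 0.25, 0.2, 3, 40, 0.25, 0.2, 4, 50, 0.25, 0.2, 5, 60, 0.25, 0.2, 6, 70, 0.25, 0.2, 6, 80, 0.25, 0.2, 6, 90, 0.25, 0.2, 6, 90],
  fingers=0.8,
)

```text
clock: 6.92
tcp_pos: [0.4782, 0.2629, 0.1333]
orientation: [2.152, 2.288, -0.001]
contact_force: [0.3, -0.6, -0.4]
grip_width: 0.0678
gripper_force: 0.0
```

```bash
python3 - <<'E'
from h import *
W=r.camera_params("wrist");im=r.grab_frame("wrist")
o=r.get_obs();print(o["clock"],o["tcp_pos"],o["orientation"],o["joints"],to_tool([.478,.264,.04]))
M=R.from_rotvec(o["orientation"]).as_matrix();print(M)
print(proj(W,[.478,.262,.054]))
cv2.imwrite("pics/w3.png",im)
E
```

```text
6.975 [0.4782 0.2631 0.1333] [ 2.1499  2.2901 -0.0006] [-0.9266  0.4256  0.3902  1.9873 -0.2267  0.7705 -0.341 ] [ 0.0935 -0.014   9.3339]
[[-0.0631  0.998   0.0001]
 [ 0.998   0.0631 -0.0006]
 [-0.0006  0.     -1.    ]]
[314.262  213.5652]
```

View pics/w3.png

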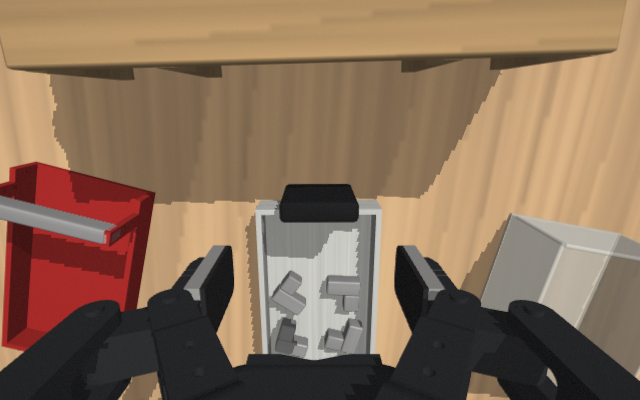

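The wrist view shows the tail grip at (319,212), predicted at (314,214), and the keys are still in the tray. I'll descend with a 2 mm correction.

Emit:
move_arm(
  rows=[0.1, 0.2, 3, 0, 0.1, 0.2, 6, 0, 0.1, 0.2, 8, 0, 0.1, 0.2, 9.3, 0, 0.1, 0.2, 9.3, 0],
)

```text
clock: 7.6
tcp_pos: [0.4796, 0.2648, 0.0398]
orientation: [-2.151, -2.289, 0.002]
contact_force: [0.2, -0.1, 0.8]
grip_width: 0.0681
gripper_force: 0.0
```

Emit:
move_arm(
  rows=[0, 0, 0, 0, 0, 0, 0, 0, 0, 0, 0, 0, 0, 0, 0, 0],
  fingers=0,
  newtons=110,
)

```text
clock: 8.1
tcp_pos: [0.4807, 0.2658, 0.0417]
orientation: [2.152, 2.289, 0.003]
contact_force: [-0.5, -0.9, 4.9]
grip_width: 0.0481
gripper_force: 113.6
```

Emit:
move_arm(
  rows=[0, 0, -0.5, 0, 0, 0, -1, 0, 0, 0, -2, 0, 0, 0, -3, 0, 0, 0, -3, 0],
)

```text
clock: 8.72
tcp_pos: [0.4805, 0.2658, 0.0714]
orientation: [2.152, 2.288, 0.003]
contact_force: [0.0, -0.1, -4.4]
grip_width: 0.0479
gripper_force: 113.7
```

```bash
python3 - <<'E'
from h import *
w=r.grab_frame("wrist");s=r.grab_frame("scene")
o=r.get_obs();print(o["clock"],o["tcp_pos"],o["joints"],o["grip_width"],o["contact_force"])
a=np.zeros((600,800,3),np.uint8);a[:400,:640]=w
a[400:600,:400]=cv2.resize(s[210:310,290:490],None,fx=2,fy=2)
cv2.imwrite("pics/c4.png",a)
E
```

```text
8.825 [0.4799 0.2655 0.0704] [-0.887   0.5272  0.3437  2.0134 -0.2856  0.6463 -0.2954] 0.04786900414595061 [ 0.5615 -0.0249 -4.1006]
```

View pics/c4.png

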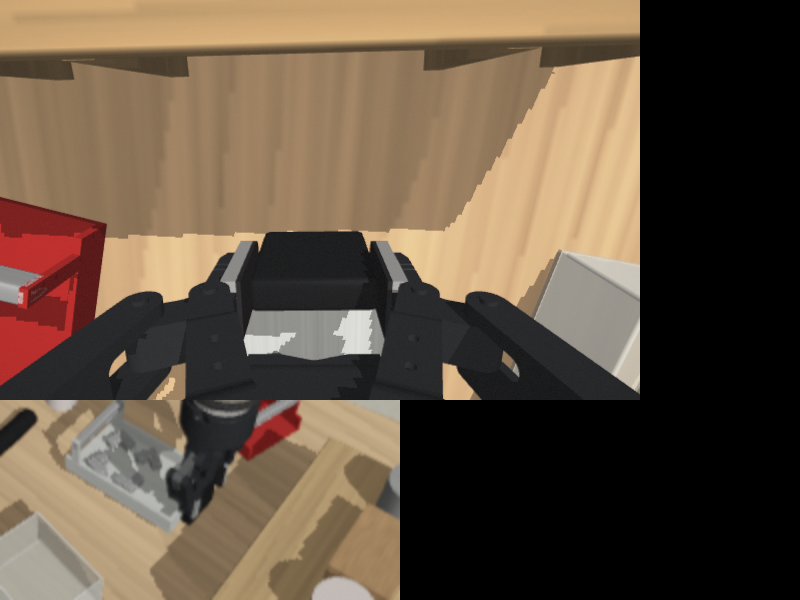

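The wrist view shows the tail grip held between the pads at (315,260). The scene crop shows the tray with the keys still in. I'll check numerically whether it is level.

```bash
python3 - <<'E'
from h import *
S=r.camera_params("scene")
ax=np.array([-.058,.998,0]);ay=np.array([-.998,-.058,0])
def pt(tx,ty,tz,piv,th,ph=.046):
    u,v=tx-.082,tz-ph
    c,s=np.cos(th),np.sin(th)
    return piv+ax*(u*c-v*s*-1*-1)+np.array([0,0,1])*(v*c+u*s)+ay*ty
for th in(0,5,10,15):
    print(th,[proj(S,pt(-.06,y,.06,np.array([.480,.2655,.046+.0295]),np.radians(th))) for y in(.045,-.045)])
E
```

```text
0 [array([352.8991, 208.3347]), array([329.224 , 230.4515])]
5 [array([352.4161, 211.6884]), array([328.9476, 233.7547])]
10 [array([352.2964, 215.1948]), array([329.0364, 237.2302])]
15 [array([352.5314, 218.829 ]), array([329.48 , 240.853])]
```

The tray is about level and held firmly. I'll lift above the rim, then carry it towards the bowl with gentle speed changes.

Emit:
move_arm(
  rows=[0, 0, -1, 0, 0, 0, -2.5, 0, 0, 0, -4.5, 0, 0, 0, -7, 0, 0, 0, -9.5, 0, 0, 0, -12, 0, 0, 0, -14, 0, 0, 0, -15.5, 0, 0, 0, -16.2, 0, 0, 0, -16.5, 0],
)

```text
clock: 10.07
tcp_pos: [0.4797, 0.2654, 0.2354]
orientation: [-2.152, -2.288, 0.0]
contact_force: [0.6, -0.2, -3.7]
grip_width: 0.0481
gripper_force: 113.8
```

Emit:
move_arm(
  rows=[-0.7, 0.1, 0, 0, -2, 0.2, 0, 0, -4, 0.3, 0, 0, -6.5, 0.4, 0, 0, -9, 0.5, 0, 0, -11.5, 0.6, 0, 0, -14, 0.7, 0, 0, -16.5, 0.8, 0, 0, -18.5, 0.9, 0, 0, -20, 1, 0, 0],
)

```text
clock: 11.32
tcp_pos: [0.5018, 0.0639, 0.2352]
orientation: [-2.155, -2.286, 0.001]
contact_force: [0.1, -0.2, -3.8]
grip_width: 0.0475
gripper_force: 113.8
```

```bash
python3 - <<'E'
from h import *
o=r.get_obs();print(o["clock"],o["tcp_pos"],o["joints"],o["grip_width"],o["contact_force"],to_tool([.513,-.072,.235]))
E
```

```text
11.325 [0.5018 0.0639 0.2352] [-0.7139  0.2241  0.5427  1.9928 -0.1403  0.9612 -0.0428] 0.04751369502415797 [ 0.1201 -0.163  -3.8113] [-13.6358   0.3222   0.0205]
```

Emit:
move_arm(
  rows=[-0.7, 0, 0, 0, -2, 0.1, 0, 0, -4, 0.1, 0, 0, -6, 0.2, 0, 0, -8, 0.2, 0, 0, -10, 0.3, 0, 0, -11.7, 0.3, 0, 0, -13, 0.3, 0, 0, -13.6, 0.3, 0, 0, -13.6, 0.3, 0, 0],
)

```text
clock: 12.58
tcp_pos: [0.5134, -0.0692, 0.2352]
orientation: [-2.153, -2.288, 0.0]
contact_force: [-0.3, 0.2, -3.9]
grip_width: 0.0478
gripper_force: 113.8
```

Emit:
move_arm(
  rows=[0, 0, 0, 0, 0, 0, 0, 0, 0, 0, 0, 0, 0, 0, 0, 0],
  newtons=20,
  fingers=0,
)

```text
clock: 13.08
tcp_pos: [0.5135, -0.069, 0.2353]
orientation: [-2.152, -2.289, -0.0]
contact_force: [0.0, -0.3, -4.4]
grip_width: 0.0481
gripper_force: 113.8
```

```bash
python3 - <<'E'
from h import *
w=r.grab_frame("wrist");s=r.grab_frame("scene");t=r.grab_frame("top")
o=r.get_obs();print(o["clock"],o["tcp_pos"],o["grip_width"],o["gripper_force"],o["contact_force"],o["moment"])
a=np.zeros((600,800,3),np.uint8);a[:300,:400]=cv2.resize(s[90:240,170:370],None,fx=2,fy=2)
a[:300,400:]=cv2.resize(t[110:260,270:470],None,fx=2,fy=2)
a[300:550,:400]=cv2.resize(w,(400,250))
cv2.imwrite("pics/c5.png",a)
E
```

```text
13.225 [ 0.5135 -0.0691  0.2353] 0.048218998564083564 113.8491690158844 [ 0.078   0.9234 -4.2434] [ 0.3159 -0.0022 -0.0115]
```

View pics/c5.png

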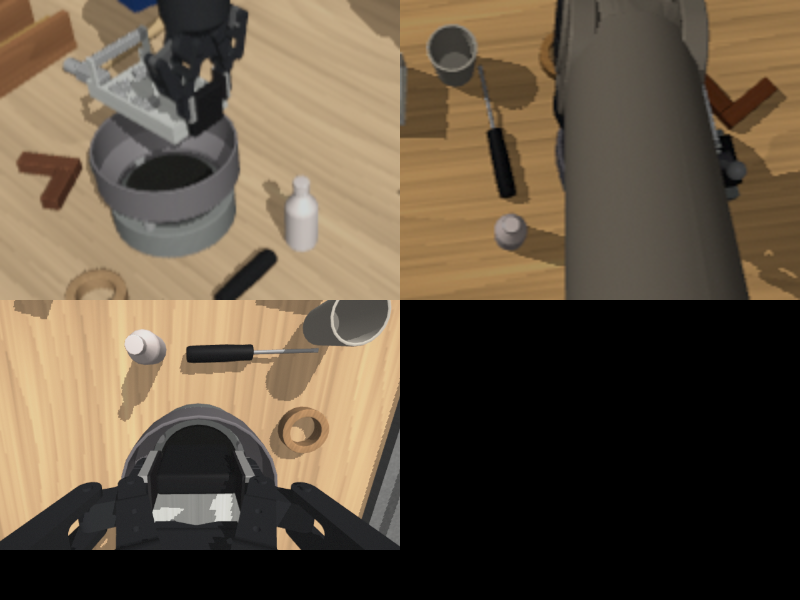

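The scene crop shows the tray held level above the bowl, but the grip force stayed at 114 N. I'll try a new finger target with the low force.

Emit:
move_arm(
  rows=[0, 0, 0, 0, 0, 0, 0, 0],
  newtons=20,
  fingers=0.4,
)

```text
clock: 13.48
tcp_pos: [0.5134, -0.0692, 0.2353]
orientation: [-2.152, -2.288, -0.0]
contact_force: [0.2, -0.2, -3.7]
grip_width: 0.0476
gripper_force: 113.8
```

```bash
python3 - <<'E'
from h import *
o=r.get_obs();print(o["clock"],o["grip_width"],o["gripper_force"],o["contact_force"],o["moment"])
E
```

```text
13.475 0.04762156637108368 113.77361297607422 [ 0.2073 -0.1552 -3.7302] [ 0.2649 -0.0282 -0.0357]
```

The gripper does not relax on a lower force alone. The pads are compressed about 2 mm (48 mm measured on a 50 mm block), so I can ease the opening in tiny steps. Rotational slip will come well before the tray could drop.

Emit:
move_arm(
  rows=[0, 0, 0, 0, 0, 0, 0, 0],
  fingers=0.567,
)

```text
clock: 13.72
tcp_pos: [0.5134, -0.0692, 0.2353]
orientation: [-2.152, -2.288, 0.0]
contact_force: [-1.0, 0.3, -2.7]
grip_width: 0.0487
gripper_force: 69.8
```

Emit:
move_arm(
  rows=[0, 0, 0, 0, 0, 0, 0, 0],
  fingers=0.572,
)

```text
clock: 13.98
tcp_pos: [0.5134, -0.0691, 0.2353]
orientation: [-2.152, -2.288, -0.0]
contact_force: [-0.2, 0.4, -4.4]
grip_width: 0.0491
gripper_force: 50.9
```

Works as modelled. Continuing.

Emit:
move_arm(
  rows=[0, 0, 0, 0, 0, 0, 0, 0],
  fingers=0.577,
)

```text
clock: 14.22
tcp_pos: [0.5135, -0.0691, 0.2353]
orientation: [-2.152, -2.288, -0.0]
contact_force: [1.2, -0.2, -4.2]
grip_width: 0.0495
gripper_force: 32.0
```

Emit:
move_arm(
  rows=[0, 0, 0, 0, 0, 0, 0, 0],
  fingers=0.58,
)

```text
clock: 14.48
tcp_pos: [0.5135, -0.0693, 0.2353]
orientation: [2.152, 2.288, 0.0]
contact_force: [0.0, 0.7, -3.8]
grip_width: 0.0497
gripper_force: 19.0
```

```bash
python3 - <<'E'
from h import *
m=[]
for i in range(4): m.append(r.get_obs()["moment"])
o=r.get_obs();print(o["clock"],o["grip_width"],o["gripper_force"],o["contact_force"],m)
s=r.grab_frame("scene");cv2.imwrite("pics/s6.png",s)
s0=cv2.imread("pics/c5.png")[:300,:400];s1=cv2.resize(s[90:240,170:370],None,fx=2,fy=2)
print(np.abs(s0.astype(int)-s1).mean())
E
```

```text
14.475 0.04967032589659739 19.03527170419693 [ 0.0351  0.6633 -3.7792] [array([ 0.2432, -0.0086, -0.0376]), array([ 0.2432, -0.0086, -0.0376]), array([ 0.2432, -0.0086, -0.0376]), array([ 0.2432, -0.0086, -0.0376])]
3.6572555555555555
```

Emit:
move_arm(
  rows=[0, 0, 0, 0, 0, 0, 0, 0],
  fingers=0.582,
)

```text
clock: 14.78
tcp_pos: [0.5136, -0.0692, 0.2354]
orientation: [2.152, 2.288, 0.0]
contact_force: [-0.2, -0.2, -2.3]
grip_width: 0.0499
gripper_force: 11.4
```

```bash
python3 - <<'E'
from h import *
o=r.get_obs();print(o["clock"],o["grip_width"],o["gripper_force"],o["contact_force"],o["moment"])
s=r.grab_frame("scene");cv2.imwrite("pics/s7.png",s)
s0=cv2.imread("pics/c5.png")[:300:2,:400:2];s6=cv2.imread("pics/s6.png")[90:240,170:370];s7=s[90:240,170:370]
g=lambda a:cv2.cvtColor(a,6)[0:75,25:75]
for a in (s6,s7):
    f=cv2.calcOpticalFlowFarneback(g(cv2.resize(cv2.imread("pics/c5.png")[:300,:400],(200,150))),g(a),None,.5,3,9,5,5,1.1,0);print(np.median(f[25:45,15:40].reshape(-1,2),axis=0))
E
```

```text
14.775 0.049906296272606315 11.428660154342651 [-0.18   -0.1875 -2.3413] [-0.0747 -0.021  -0.0414]
[0.1763 0.231 ]
[0.1822 0.1993]
```

Emit:
move_arm(
  rows=[0, 0, 0, 0, 0, 0, 0, 0, 0, 0, 0, 0, 0, 0, 0, 0],
)

```text
clock: 15.32
tcp_pos: [0.5135, -0.0692, 0.2353]
orientation: [2.152, 2.288, 0.0]
contact_force: [0.0, 0.1, -3.1]
grip_width: 0.0497
gripper_force: 11.4
```

```bash
python3 - <<'E'
from h import *
o=r.get_obs();print(o["clock"],o["grip_width"],o["gripper_force"],o["contact_force"],o["moment"])
s=r.grab_frame("scene");w=r.grab_frame("wrist");s7=cv2.imread("pics/s7.png")
a=np.zeros((600,800,3),np.uint8)
a[:300,:400]=cv2.resize(s7[90:240,170:370],None,fx=2,fy=2);a[:300,400:]=cv2.resize(s[90:190,190:323],(400,300),interpolation=2)
a[300:550,:400]=cv2.resize(w,(400,250))
cv2.imwrite("pics/c6.png",a)
E
```

```text
15.325 0.049705528849641856 11.424826830625534 [ 0.0124  0.081  -3.0753] [-0.0241  0.0013  0.0144]
```

View pics/c6.png

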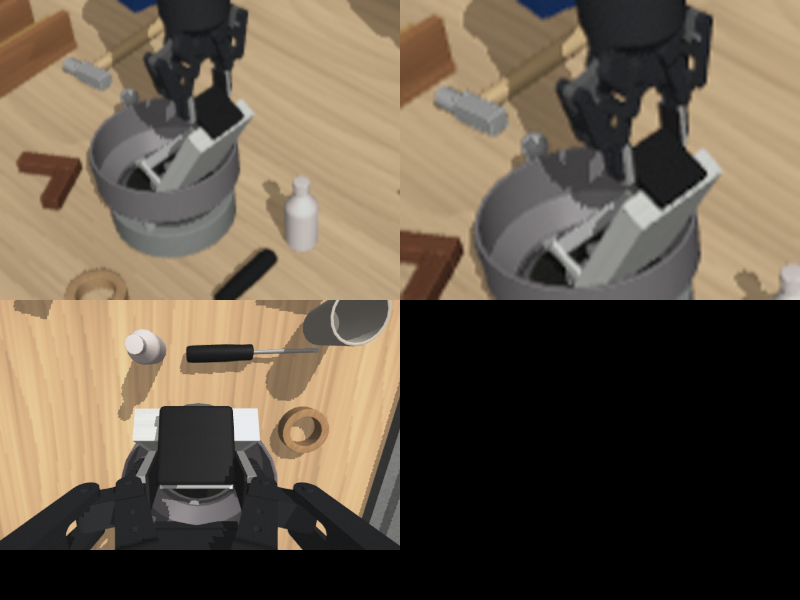

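The picture shows the tray swung to about 70° with its mouth in the bowl, block at (205,115) in the left panel. The wrist force fell by about 1.1 N, which matches four keys. I'll tighten a little, lift out and carry the tray to the free spot.

Emit:
move_arm(
  rows=[0, 0, 0, 0, 0, 0, -0.5, 0, 0, 0, -1.5, 0, 0, 0, -3, 0, 0, 0, -4.5, 0, 0, 0, -6, 0, 0, 0, -7.5, 0, 0, 0, -9, 0, 0, 0, -9.7, 0, 0, 0, -10, 0],
  fingers=0.574,
)

```text
clock: 16.68
tcp_pos: [0.5135, -0.0691, 0.3356]
orientation: [2.152, 2.288, 0.0]
contact_force: [-1.1, -0.6, -3.5]
grip_width: 0.0494
gripper_force: 21.6
```

Emit:
move_arm(
  rows=[0.7, 0, 0, 0, 2.5, -0.1, 0, 0, 5, -0.3, 0, 0, 7.5, -0.4, 0, 0, 10, -0.6, 0, 0, 12.5, -0.7, 0, 0, 15, -0.9, 0, 0, 17.5, -1.1, 0, 0, 19, -1.2, 0, 0, 19.5, -1.2, 0, 0],
)

```text
clock: 17.92
tcp_pos: [0.4892, 0.1256, 0.335]
orientation: [-2.151, -2.29, 0.001]
contact_force: [0.8, -0.7, -3.0]
grip_width: 0.0496
gripper_force: 21.6
```

```bash
python3 - <<'E'
from h import *
o=r.get_obs();print(o["clock"],o["tcp_pos"],o["joints"],o["gripper_force"],o["contact_force"],o["moment"],to_tool([.489,.125,.17]))
# bowl content: dark/grey keys on dark floor
for n in("scene","top"):cv2.imwrite(f"pics/{n}8.png",r.grab_frame(n))
E
```

```text
17.925 [0.4892 0.1256 0.335 ] [-0.8022  0.1093  0.4719  1.8629 -0.0534  1.1824 -0.2498] 21.590418219566345 [ 0.7669 -0.707  -2.9557] [-0.0813 -0.0164 -0.0589] [-0.0522 -0.017  16.4957]
```

Emit:
move_arm(
  rows=[0, 0, 1, 0, 0, 0, 3, 0, 0, 0, 5.5, 0, 0, 0, 8, 0, 0, 0, 10.5, 0, 0, 0, 13, 0, 0, 0, 15, 0, 0, 0, 16.4, 0, 0, 0, 17, 0, 0, 0, 17, 0],
)

```text
clock: 19.27
tcp_pos: [0.4896, 0.1245, 0.1653]
orientation: [2.153, 2.288, -0.0]
contact_force: [1.1, 0.3, -3.0]
grip_width: 0.0494
gripper_force: 21.6
```

Emit:
move_arm(
  rows=[1, 0, 0.5, 0, 2, 0, 1, 0, 3.4, 0, 1.5, 0, 4.8, 0, 2, 0, 6, 0, 2.6, 0, 7, 0, 3.2, 0, 8, 0, 4, 0, 9.2, 0, 5, 0],
)

```text
clock: 20.27
tcp_pos: [0.4839, 0.2171, 0.1147]
orientation: [2.153, 2.288, -0.0]
contact_force: [-0.2, -0.7, -0.7]
grip_width: 0.0491
gripper_force: 22.6
```

```bash
python3 - <<'E'
from h import *
o=r.get_obs();print(o["clock"],o["tcp_pos"],o["gripper_force"],o["grip_width"],o["contact_force"],o["moment"])
cv2.imwrite("pics/scene9.png",r.grab_frame("scene"))
E
```

```text
20.275 [0.4839 0.2171 0.1147] 22.62434631586075 0.049052184708630646 [-0.2001 -0.711  -0.7123] [-0.3968 -0.1441  0.0799]
```

Emit:
move_arm(
  rows=[1, 0, 1, 0, 1.9, 0, 2, 0, 2.6, 0, 3, 0, 3.2, 0, 4, 0, 3.7, 0, 5, 0, 4.1, 0, 6, 0, 4.4, 0, 6.8, 0, 4.6, 0, 7.3, 0, 4.6, 0, 7.3, 0],
)

```text
clock: 21.45
tcp_pos: [0.481, 0.2628, 0.0427]
orientation: [-2.152, -2.288, -0.0]
contact_force: [-2.6, 0.3, 5.0]
grip_width: 0.0499
gripper_force: 23.8
```

```bash
python3 - <<'E'
from h import *
o=r.get_obs();print(o["clock"],o["tcp_pos"],o["gripper_force"],o["grip_width"],o["contact_force"],o["moment"])
E
```

```text
21.45 [0.481  0.2628 0.0427] 23.812226951122284 0.049858310169208574 [-2.616   0.3489  4.9542] [0.1716 0.5044 0.0026]
```

Emit:
move_arm(
  rows=[0, 0, 0, 0, 0, 0, 0, 0, 0, 0, 0, 0, 0, 0, -2, 0, 0, 0, -6, 0, 0, 0, -11, 0, 0, 0, -16, 0, 0, 0, -20, 0, 0, 0, -20, 0],
  fingers=0.8,
)

```text
clock: 22.58
tcp_pos: [0.4829, 0.2633, 0.2456]
orientation: [2.152, 2.288, 0.01]
contact_force: [-0.4, 0.2, 0.3]
grip_width: 0.0684
gripper_force: 0.0
```

Emit:
move_arm(
  rows=[-4, -1, 0, 0, -9, -2, 0, 0, -14, -3, 0, 0, -19, -4, 0, 0, -24, -5, 0, 0, -29, -6, 0, 0, -34, -7, 0, 0, -39, -8, 0, 0, -44, -9, 0, 0, -48, -9.6, 0, 0],
  fingers=0,
)

```text
clock: 23.82
tcp_pos: [0.4134, -0.2242, 0.2416]
orientation: [-2.153, -2.286, 0.001]
contact_force: [0.9, 0.1, -0.6]
grip_width: -0.0001
gripper_force: 0.0
```

```bash
python3 - <<'E'
from h import *
o=r.get_obs();print(o["clock"],o["tcp_pos"],o["joints"],o["gripper_force"],o["grip_width"],o["contact_force"],to_tool([.42,-.294,.112]))
W=r.camera_params("wrist");w=r.grab_frame("wrist");s=r.grab_frame("scene");t=r.grab_frame("top")
for n,p in(("w",W),("s",r.camera_params("scene")),("t",r.camera_params("top"))):print(n,proj(p,[.4768,-.2859,.1054]))
cv2.imwrite("pics/s10.png",s);cv2.imwrite("pics/t10.png",t)
a=np.zeros((600,800,3),np.uint8)
a[:300,:400]=cv2.resize(s[110:210,200:333],(400,300),interpolation=2);a[:300,400:]=cv2.resize(t[150:275,190:357],(400,300),interpolation=2)
a[300:550,:400]=cv2.resize(w,(400,250));a[300:600,400:]=cv2.resize(s[180:305,310:477],(400,300),interpolation=2)
cv2.imwrite("pics/c7.png",a)
E
```

```text
23.825 [ 0.4134 -0.2242  0.2416] [-0.3499  0.166   0.809   2.0705 -0.1459  0.9619  0.5961] 0.0 -0.00012710365627970264 [ 0.8642  0.1437 -0.5697] [-7.0074  0.2504 12.9552]
w [386.8851 266.2207]
s [235.066  138.5798]
t [438.2526 194.4934]
```

View pics/c7.png

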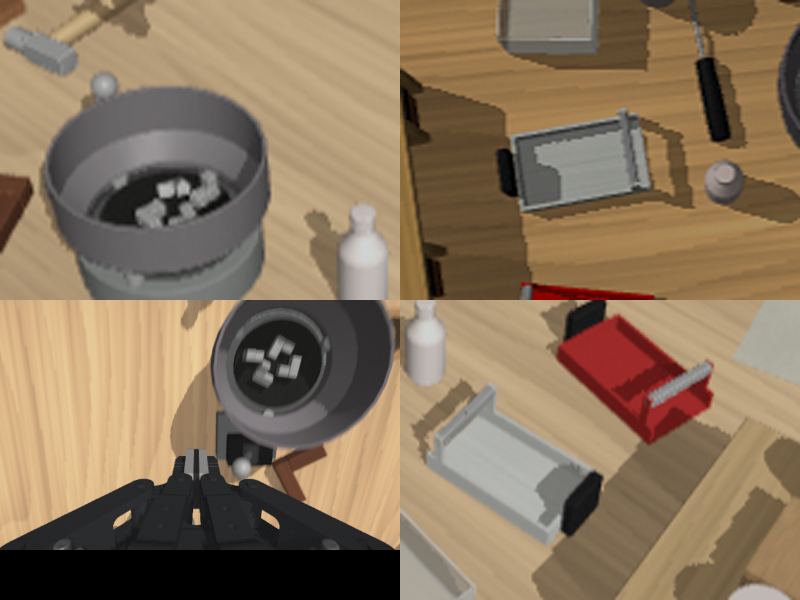

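All four keys lie in the bowl (wrist crop, (272,360)). The tray is empty and flat on the bench, clear of the rack. The switch ball is within 2 px of the prediction, so I'll go to its -x side and push.

Emit:
move_arm(
  rows=[-3, 0, 0, 0, -6, 0, 1, 0, -7, 0, 4, 0, -7, 0, 8, 0, -7, 0, 11, 0, -7, 0, 13, 0, -7, 0, 13, 0],
)

```text
clock: 24.85
tcp_pos: [0.4181, -0.2903, 0.1105]
orientation: [-2.148, -2.287, 0.002]
contact_force: [-0.5, 0.1, -0.2]
grip_width: -0.0003
gripper_force: 0.0
```

```bash
python3 - <<'E'
from h import *
o=r.get_obs();print(o["clock"],o["tcp_pos"],o["contact_force"]);print(to_tool([.519,-.282,.112]))
E
```

```text
24.85 [ 0.4181 -0.2903  0.1105] [-0.4529  0.0739 -0.2425]
[ 0.1957 10.1255 -0.1851]
```

Emit:
move_arm(
  rows=[0, 1.5, 0, 0, 0, 3, 0, 0, 0, 4, 0, 0, 0, 5, 0, 0, 0.1, 6, 0, 0, 0.1, 7, 0, 0, 0.1, 7, 0, 0],
)

```text
clock: 25.72
tcp_pos: [0.4899, -0.2868, 0.1122]
orientation: [2.151, 2.289, 0.0]
contact_force: [0.4, 0.1, -0.2]
grip_width: 0.0003
gripper_force: 0.0
```

```bash
cat > ball.py <<'E'
from h import *
def ball():
    p=r.camera_params("scene");s=r.grab_frame("scene");cv2.imwrite(f"pics/sb{int(r.get_obs()['clock']*100)}.png",s)
    s0=cv2.imread("pics/s10.png");t=s0[133:145,229:241]
    R_=s[115:165,215:300];m=cv2.matchTemplate(R_,t,cv2.TM_CCOEFF_NORMED);_,v,_,l=cv2.minMaxLoc(m);o=r.get_obs()
    print(o["clock"],o["tcp_pos"],o["contact_force"],"ball",l[0]+215+5.5,l[1]+115+5.5,v)
    c=np.array([.4768,-.2859,.1054]);u=np.array([.992,.125,0])
    for a in(0,.5,.8,.9,1.):
        q=c+u*.06*(np.sin(a-.5)+np.sin(.5))+[0,0,.06*(np.cos(a-.5)-np.cos(.5))];print(a,proj(p,q),q)
ball()
E
python3 ball.py
```

```text
25.775 [ 0.4893 -0.2869  0.1122] [ 0.1573 -0.7567 -1.1257] ball 257.5 136.5 0.7581135630607605
0 [235.066  138.5798] [ 0.4768 -0.2859  0.1054]
0.5 [227.3291 141.6481] [ 0.5053 -0.2823  0.1127]
0.8 [222.8819 145.6776] [ 0.5229 -0.2801  0.1101]
0.9 [221.5348 147.3154] [ 0.5285 -0.2794  0.108 ]
1.0 [220.2821 149.0721] [ 0.5339 -0.2787  0.1054]
```

Emit:
move_arm(
  rows=[0, 0.7, 0, 0, 0.05, 1.3, 0, 0, 0.05, 1.8, 0, 0, 0.05, 1.8, 0, 0],
)

```text
clock: 26.28
tcp_pos: [0.5054, -0.2854, 0.112]
orientation: [-2.151, -2.286, 0.002]
contact_force: [-5.3, 0.6, 2.7]
grip_width: -0.0001
gripper_force: 2.7
```

Emit:
move_arm(
  rows=[0, 0.3, 0, 0, 0, 0.6, 0, 0, 0, 0.6, 0, 0],
)

```text
clock: 26.65
tcp_pos: [0.5062, -0.2855, 0.1116]
orientation: [-2.149, -2.278, 0.007]
contact_force: [-18.8, 1.2, 13.5]
grip_width: -0.0001
gripper_force: 10.7
```

The force jumped to 19 N without further motion, so the lever is at its stop. I'll back off and check.

Emit:
move_arm(
  rows=[0, -2, 0, 0, 0, -6, 0, 0, 0, -9, 0, 0, 0, -9, -4, 0, 0, -9, -9, 0, 0, -9, -14, 0, 0, -9, -14, 0],
)

```text
clock: 27.52
tcp_pos: [0.4253, -0.2921, 0.2561]
orientation: [2.147, 2.283, 0.006]
contact_force: [0.6, 0.4, -0.4]
grip_width: -0.0001
gripper_force: 0.0
```

```bash
python3 ball.py; python3 - <<'E'
from h import *
s=r.grab_frame("scene");t=r.grab_frame("top");w=r.grab_frame("wrist");W=r.camera_params("wrist")
print(proj(W,[.5339,-.2787,.1054]),proj(W,[.5285,-.2794,.108]))
a=np.zeros((600,800,3),np.uint8)
a[:300,:400]=cv2.resize(s[110:210,200:333],(400,300),interpolation=2);a[:300,400:]=cv2.resize(t[110:260,270:470],(400,300),interpolation=2)
a[300:550,:400]=cv2.resize(w,(400,250));a[300:550,400:]=cv2.resize(s,(400,250))
cv2.imwrite("pics/c8.png",a)
E
```

```text
27.575 [ 0.4243 -0.291   0.254 ] [-0.523  -1.0856 -0.2058] ball 220.5 148.5 0.8697009682655334
0 [235.066  138.5798] [ 0.4768 -0.2859  0.1054]
0.5 [227.3291 141.6481] [ 0.5053 -0.2823  0.1127]
0.8 [222.8819 145.6776] [ 0.5229 -0.2801  0.1101]
0.9 [221.5348 147.3154] [ 0.5285 -0.2794  0.108 ]
1.0 [220.2821 149.0721] [ 0.5339 -0.2787  0.1054]
[455.0946 181.3385] [449.4363 182.531 ]
```

View pics/c8.png

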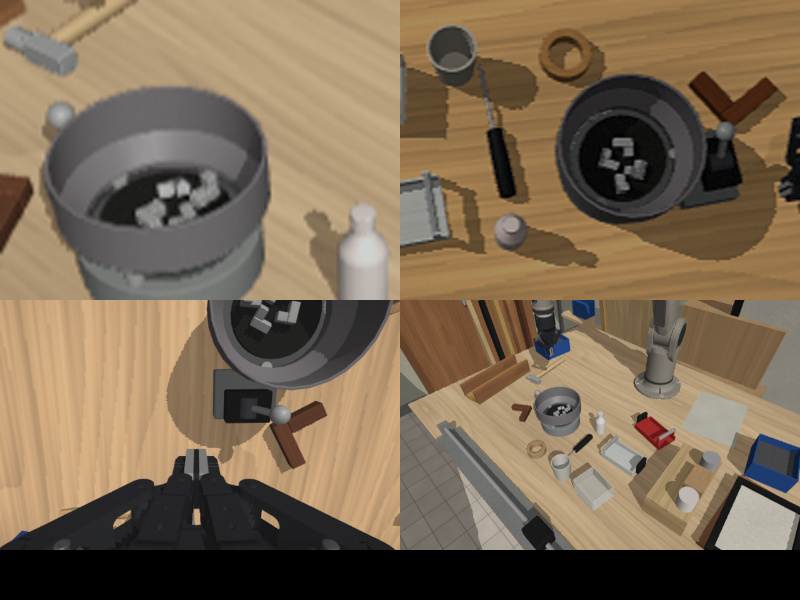

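The pictures show the four keys in the bowl and the ball at top (432.5,175.5) and scene (220.3,148.3). The tray and bystanders are in place. One numeric check of the lever angle remains.

```bash
python3 - <<'E'
from h import *
T=r.camera_params("top");S=r.camera_params("scene")
def ref(im,x,y):
    g=im[int(y)-9:int(y)+10,int(x)-9:int(x)+10].astype(float);sat=g.max(2)-g.min(2);m=(sat<22)&(g.mean(2)>95)
    n,l,st,c=cv2.connectedComponentsWithStats(m.astype(np.uint8));i=min(range(1,n),key=lambda k:np.hypot(*(c[k]-9))-st[k,4]*.02);return c[i]+[int(x)-9,int(y)-9],st[i,4]
t0=cv2.imread("pics/t10.png");t00=cv2.imread("pics/top0.png");s0=cv2.imread("pics/s10.png");t1=r.grab_frame("top");s1=r.grab_frame("scene")
for n,a in(("t0",(t00,438,194.8)),("s0",(s0,234.8,138.5)),("t1",(t1,432.5,175.5)),("s1",(s1,220.3,148.3))):print(n,ref(*a))
a=tri(T,ref(t00,438,194.8)[0],S,ref(s0,234.8,138.5)[0]);b=tri(T,ref(t1,432.5,175.5)[0],S,ref(s1,220.3,148.3)[0])
for p,q in((a,b),(np.array([.4768,-.2859,.1054]),tri(T,(432.5,175.5),S,(220.3,148.3)))):
    d=np.linalg.norm(q-p);print(p,q,d,2*np.arcsin(d/.12))
E
```

```text
t0 (array([436.6429, 193.6429]), np.int32(28))
s0 (array([235.6419, 141.8986]), np.int32(148))
t1 (array([431.5143, 174.0857]), np.int32(35))
s1 (array([220.4286, 148.5455]), np.int32(77))
[ 0.4798 -0.2837  0.097 ] [ 0.5329 -0.2782  0.1068] 0.054269132680214695 0.9385567113963004
[ 0.4768 -0.2859  0.1054] [ 0.5303 -0.2819  0.1038] 0.05365036558670825 0.9270107653614417
```

```bash
python3 -c "
from bench import r
print(r.hand_in())"
```

```text
the job is handed in; nothing more can be done
None
```

I handed the job in at about 28 s of the 64 s allowed: the four keys are in the bowl, the empty tray is flat on the bench clear of the rack, and the switch is against its on-stop (lever turned about 0.93 rad from its start position); the hand-in call returned no verdict.

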